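# Gauge the socket of a cast pen stand and show it to the camera

### The job

Take the gauge pin from its wooden block and push it fully home, down to its shoulder, into the socket of the resin pen stand (the cast bar with the hole) while that still lies in its mould, and let go of the pin. Then lift the pen stand, with the pin still fully home in it, out of the mould and present it to the camera: level, pin on top, its socket end pointing straight at the lens, and its middle 15 cm in front of the lens, on the lens's axis. Finish while holding it still there in the gripper, with nothing else carrying it; do not knock the camera, and leave the plain bar, jar, cup and stir stick alone.

Things in the scene. Friction and masses are not known exactly. Their poses are not given: they have to be found in the camera images.
- pen_stand: the pen stand: a loose bar of reddish-brown cast resin, 90 (its x) x 36 (y) x 36 (z) mm, about 0.13 kg, flat top with one round blind hole (the socket) near its +x end. Origin: centre of its underside, z up. At the start it lies in one of the two pockets of the mould, its long axis along the mould's x, the socket end at the mould's +x end.
- pen_stand_mid (a point): the middle of the pen stand's volume, 18 mm above its origin; same axes
- socket (a point): centre of the socket's mouth, in the top face of the pen stand, 28 mm from its middle towards its +x end; z up, out of the socket. The socket is a vertical bore 11.5 mm wide, 32 mm deep, with a 1.5 mm chamfer
- gauge_pin: the gauge pin: loose plain steel, 0.05 kg, a shank 10 mm thick and 30 mm long with a bevelled tip below a round head 18 mm thick and 28 mm high, 58 mm in all. Origin: the tip of the shank, on its axis; z runs up to the head. It stands upright in the pin block with the head's shoulder on the block's top, so only the head shows. Fully home in the socket, its shoulder likewise rests on the pen stand's top and its tip lies 30 mm below the socket's mouth
- pin_block: fixed wooden block 60 x 60 x 35 mm with one hole in the middle of its top for the pin; origin: centre of its underside on the table
- mould: fixed pale grey-blue mould slab 120 (x) x 200 (y) x 12 mm high on the table; origin: centre of its underside. Two shallow pockets, 94 x 40 mm and 6 mm deep, are centred 50 mm either side of its middle along y; a bar in a pocket stands on the pocket's floor, 6 mm above the table, so it stands 30 mm proud of the slab. One holds the pen stand, the other the plain bar, either way round
- camera_stand: the camera stand, fixed: a black foot plate 110 x 110 x 12 mm on the table with an aluminium column, and the black camera on it. Origin: on the table below the middle of the camera body, 56 mm behind the lens glass; +x points backwards, away from where the lens looks, to the column 55 mm behind the origin
- lens (a point): middle of the camera's lens glass. Its +x points back into the camera (the lens looks along -x), z up. The lens axis is level, 14 to 20 cm above the table. The black camera (body 110 mm wide, 70 mm high, lens barrel 60 mm thick) is clamped on an aluminium column 282 mm high, behind it, on a foot plate, all fixed
- view_point (a point): point in the air 150 mm in front of the lens glass on the lens axis, where the middle of the pen stand must be; axes like lens, so that the pen stand's x must point along this x (towards the lens)
- plain_bar: bystander: loose bar of the same resin and outer size as the pen stand, 90 x 36 x 36 mm, without a hole; origin: centre of its underside
- hardener_jar: bystander: standing white screw-top jar with a paper label, 60 mm wide, 100 mm high; origin: centre of its underside
- mixing_cup: bystander: clear cup 70 mm wide at the rim, 75 mm high; origin: centre of its underside
- stir_stick: bystander: flat wooden stick 150 (x) x 12 x 5 mm lying on the table; origin: centre of its underside
There are look-alikes about, which are no part of the job. There is more than one size of the mould; the one meant has the size given above.

How it is judged:
By the outcome, as a careful person would: the job done as asked, in the order asked, and still so for the second after the job is handed in, while the arm keeps its last pose, push and grip.
It also fails if it takes over 69 s, if anything falls off the work surface, if the arm or the gripper's body presses on something with over 40 N, if the wrist force passes 120 N, or if a joint passes its speed limit or range.

### The arm

A 6-joint arm with a two-finger parallel gripper is mounted at the origin on the work surface. World frame = base frame: x ahead of the robot, y to its left, z up, the work surface at z = 0. Lengths are in m, angles in rad, forces in N, time in s.
With the tool pointing down it reaches from about 0.225 to 0.725 m from the base axis. Payload 3.1 kg.
Tool frame: the origin (TCP) lies midway between the tips of the shut fingers; the grasp point (between the pads) lies 19 mm behind it (arm.tcp_to_grasp is the distance from the TCP to the grasp point, in m); z points along the fingers, y is the line along which they close (so a half turn about z gives the same grasp; the last joint's range is limited). The gripper opens to 85 mm and grips with 20 to 120 N. Pads are 22 mm wide; open, the fingers measure 114 mm over their backs; the gripper's body (76 mm by 85 mm) begins 54 mm behind the grasp point. The pads swing forward as they close: fully open they stand 13 mm farther back than shut.
Start: joints at [-1.368, 0.048, 0.099, 1.622, 0, 1.443], TCP at [0.171, -0.497, 0.231] pointing down, gripper open.
Joint ranges: [-2.91, 2.91], [-0.99, 1.94], [-1.21, 1.42], [-2.12, 2.29], [-1.49, 1.47], [-3.14, 3.14]. Speed limits (rad/s): [2.79, 2.79, 3.14, 3.14, 3.14, 3.14].

### API

Orientations are given as [roll, pitch, yaw] about the fixed x, y, z axes, in that order (R = Rz(yaw) Ry(pitch) Rx(roll)).
In Python, from workcell import telemetry, read_camera, camera_params, arm, masks_of, spot_point gives the robot as it stands. The module is installed in compiled form; this text tells all that it offers.
- The arm moves only by the tool step_arm, never from a script. Its argument "plan" is a list of rows, each a list of 2 entries, a list of its own where there are three numbers: the shift along the tool's x, y, z each as a share of 15 cm, from -1 to 1, then the turn about the tool's z as a share of pi rad, from -1 to 1. A call has 1 to 12 rows; each row is the pose to reach, as a shift and turn from the pose commanded when the call began, along the tool's axes at that moment, turning the shorter way round; what a row does not reach only later rows make up. A row lasts 1/10 s, in which the tool goes at most 50 mm and 8.59 degrees, less where a joint would pass 70% of its speed; a pose out of reach is approached as far as the arm can. A call with a number of a shift or a turn outside -1 to 1 is refused whole. A call with a gripper value outside its range is refused whole. "fingers" is the opening, from 0 (shut) to 1 (fully open), set as the call begins (left out, the last holds). The fingers move at their own pace and stop on an object; the grip force is fixed at half the most. Time passes only in rows, so rows that repeat a pose let the fingers close. It gives the time, the measured TCP pose, the force, the opening and the grip force at its end, in the units of the state.
- telemetry.state(): the state, without advancing time (a new reading comes with each control period).
- read_camera(name): name is "side" or "top"; returns the picture (480x640x3 uint8, red, green, blue); there is no depth.
- camera_params(name): a dict with "K" (3x3 intrinsics, pixels), "pose" (4x4, takes a point from camera to world coordinates). Camera axes: x right, y down, z forward; pixel columns grow to the right and rows downward; lengths in m; the calibration is good to about 2 mm. A picture is of the moment at which its call begins. camera_params takes no time and is no camera call.
- arm.close_job(): hands the job in; it is judged then, once.
Trained networks look in the newest picture that a camera, given by its name, has taken for a name from the list of things; names that differ only in an ending like _2 or _b are one class to them, and where a whole thing is asked for, a point or a joint stands for the part that bears it (a point fixed in the world has none). Each returns a list of dicts, best first, with "p" (0 to 1); they miss things now and then, are a little off and sometimes report something else, mostly with a low value. They report only what shows in the picture. A call takes as long as a camera call. They do not tell look-alikes from the thing itself.
- masks_of(camera, query): "mask" (480x640 bool, what is visible of it) and "extent" ([left, top, right, bottom] in pixels, round what is visible of it).
- spot_point(camera, query): "centre" ([column, row] in pixels: a listed point, or the origin of a listed thing).
The state is a dict: "time_s": time; "joints": joint angles; "joint_vel": joint speeds; "tau": joint torques, N m; "position": TCP position; "orientation": TCP orientation; "wrist_force": force on the tool from outside, world axes, zero at the start; "ft_torque": the same for the moment, N m; "gripper_width": finger opening in m; "grasp_force": force on a finger pad.
Only numpy, scipy, OpenCV 4.12 (cv2) and the standard library are available. Lean on these libraries where they do the work, as an engineer would, in place of code of your own. Each camera call takes 0.05 s, during which the arm holds its last target. There are 200 camera calls.

## Working session

There is one attempt and no reset: what is moved stays moved. The work goes in short steps, Python scripts to look and compute and a tool call to move; the robot and the scene stay as the last step left them, time stands still between calls to the robot, and variables do not carry over. Pictures are saved under pics/ and viewed, at most 10 in all, crops included, and the job is handed in when it is done.

Besides the shell and the picture viewer there is one more tool, called in YAML: its name, and indented under it one key for each argument. step_arm: Moves the arm, as the interface text tells. Its arguments: {"type":"object","properties":{"plan":{"type":"array"},"fingers":{"type":"number"}},"required":["plan"]}

```bash
mkdir -p pics
python3 - <<'E'
from workcell import telemetry, read_camera, camera_params, arm, masks_of, spot_point
import cv2,numpy as np
np.set_printoptions(precision=4,suppress=True)
print(telemetry.state())
for c in("side","top"):
    cv2.imwrite(f"pics/{c}0.png",read_camera(c)[:,:,::-1]); p=camera_params(c); print(c,p["K"],p["pose"])
    for q in["pen_stand","socket","gauge_pin","pin_block","mould","camera_stand","lens","plain_bar","hardener_jar","mixing_cup","stir_stick"]:
        print(q,[(round(d["p"],2),np.round(d["centre"],1).tolist()) for d in spot_point(c,q)])
E
```

```text
{'time_s': 0.0, 'joints': array([-1.3678,  0.0487,  0.0976,  1.622 ,  0.    ,  1.443 ]), 'joint_vel': array([-0.0015,  0.0001,  0.0004, -0.0002,  0.0016,  0.0006]), 'tau': array([  0.0002, -33.8779,  32.0017,   0.0204,  -0.    ,  -0.    ]), 'position': array([ 0.1704, -0.496 ,  0.2301]), 'orientation': array([-3.1393, -0.0003,  0.3308]), 'wrist_force': array([-0.4974,  0.9971, -0.0298]), 'ft_torque': array([-0.0351, -0.0365,  0.0331]), 'grasp_force': 0.0, 'gripper_width': 0.08542163826599124}
side [[552.0414   0.     316.7493]
 [  0.     552.0414 249.4696]
 [  0.       0.       1.    ]] [[ 0.9755 -0.1583  0.1526  0.3323]
 [-0.2198 -0.7199  0.6584 -0.8895]
 [ 0.0057 -0.6758 -0.7371  1.1219]
 [ 0.      0.      0.      1.    ]]
pen_stand [(0.69, [325.5, 325.1])]
socket [(0.81, [338.8, 315.5])]
gauge_pin [(0.62, [328.8, 250.4]), (0.4, [270.6, 187.2])]
pin_block [(0.84, [325.2, 251.1])]
mould [(0.92, [334.8, 340.7]), (0.58, [421.7, 402.7])]
camera_stand [(0.9, [271.5, 187.7])]
lens [(0.98, [266.9, 153.4]), (0.52, [252.9, 285.2])]
plain_bar [(0.81, [343.6, 357.8]), (0.5, [254.7, 289.7])]
h
[... 191 characters left out ...]
    1.    ]] [[-0.0073 -0.9976  0.069   0.507 ]
 [-1.      0.0076  0.0045  0.0458]
 [-0.0051 -0.0689 -0.9976  1.0999]
 [ 0.      0.      0.      1.    ]]
pen_stand [(0.57, [396.1, 271.2]), (0.56, [395.0, 255.3])]
socket [(0.7, [397.5, 268.1]), (0.67, [392.5, 254.0]), (0.52, [416.5, 265.4])]
gauge_pin [(0.69, [283.8, 241.9]), (0.63, [283.4, 242.6])]
pin_block [(0.72, [284.4, 245.7])]
mould [(0.69, [417.1, 264.1]), (0.68, [500.9, 197.4]), (0.31, [283.3, 244.2])]
camera_stand [(0.69, [145.2, 291.1]), (0.66, [395.8, 267.3])]
lens [(0.79, [143.4, 299.8])]
plain_bar [(0.86, [435.7, 264.3])]
hardener_jar [(0.84, [381.7, 172.2])]
mixing_cup [(0.59, [278.8, 175.9])]
stir_stick [(0.9, [322.6, 343.4])]
```

View pics/side0.png

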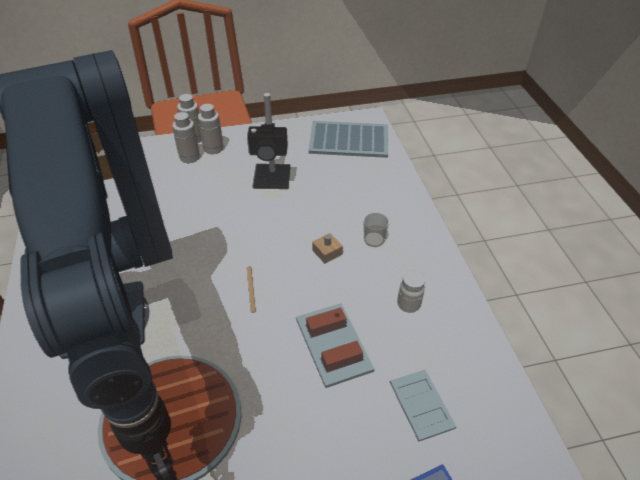

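View pics/top0.png

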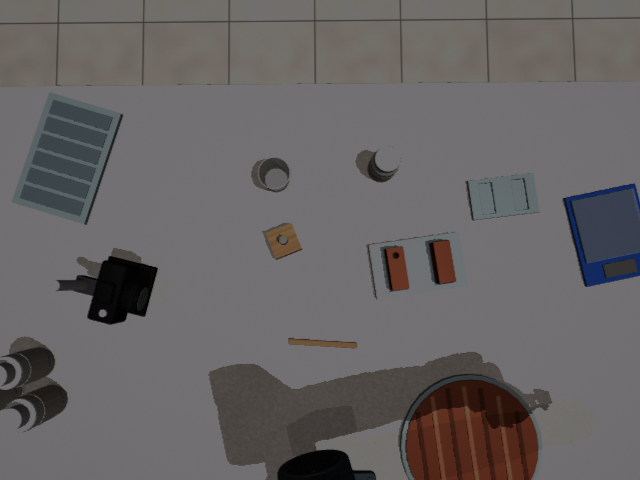

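```bash
cat > h.py <<'E'
from workcell import telemetry, read_camera, camera_params, arm, masks_of, spot_point
import cv2,numpy as np
from scipy.optimize import minimize, least_squares
np.set_printoptions(precision=4,suppress=True)
P={c:camera_params(c) for c in("side","top")}
def proj(c,X):
    T=np.linalg.inv(P[c]["pose"]); X=np.atleast_2d(X)@T[:3,:3].T+T[:3,3]; u=X@P[c]["K"].T; return u[:,:2]/u[:,2:]
def ray_z(c,uv,z):
    T=P[c]["pose"]; d=T[:3,:3]@np.linalg.solve(P[c]["K"],[*uv,1]); return T[:3,3]+d*(z-T[2,3])/d[2]
def tri(us,ut):
    r=least_squares(lambda X:np.r_[proj("side",X)[0]-us,proj("top",X)[0]-ut],[.5,0,.1]); return r.x,r.fun
def at(p,pts):
    x,y,w=p[:3]; c,s=np.cos(w),np.sin(w); pts=np.asarray(pts,float); return np.c_[x+c*pts[:,0]-s*pts[:,1],y+s*pts[:,0]+c*pts[:,1],pts[:,2]]
def box(l,w,z0,z1): return np.array([[a*l/2,b*w/2,z] for a in(-1,1) for b in(-1,1) for z in(z0,z1)])
def hullmask(c,X,S=4):
    m=np.zeros((480*S,640*S),np.uint8); h=cv2.convexHull(((proj(c,X)+.5)*S*16).astype(np.int32)); cv2.fillPoly(m,[h],255,shift=4); return cv2.resize(m,(640,480),interpolation=cv2.INTER_AREA)/255.
def fitbox(masks,pts,p0):
    f=lambda p:sum(1-np.minimum(m,h).sum()/np.maximum(m,h).sum() for c,m in masks.items() for h in[hullmask(c,at(p,pts),2)])
    p0=np.array(p0); r=minimize(f,p0,method="Nelder-Mead",options=dict(initial_simplex=np.vstack([p0]+[p0+d for d in np.diag([.006,.006,.08])]),maxfev=120,xatol=2e-4,fatol=1e-4)); return r.x,r.fun
E
cat > a.py <<'E'
from h import *
I={c:read_camera(c) for c in P}
def colour(c,lo,hi,near):
    hsv=cv2.cvtColor(I[c],cv2.COLOR_RGB2HSV); m=cv2.inRange(hsv,lo,hi); n,l,s,ce=cv2.connectedComponentsWithStats(m)
    k=min((k for k in range(1,n) if s[k,4]>60),key=lambda k:np.hypot(*(ce[k]-near))); print(c,near,ce[k],s[k]); m=(l==k).astype(np.uint8); return cv2.morphologyEx(m,cv2.MORPH_CLOSE,np.ones((7,7))).astype(float)
for c,u in(("side",(326,322)),("side",(320,250)),("side",(315,345)),("top",(397,268)),("top",(275,245)),("top",(416,265))):
    print(c,u,cv2.cvtColor(I[c],cv2.COLOR_RGB2HSV)[u[1],u[0]])
res=((0,120,40),(9,255,255)); 
ms={"side":colour("side",*res,(326,322)),"top":colour("top",*res,(397,268))}
X0=ray_z("top",(397,268),.042); ps,f=fitbox(ms,box(.09,.036,.012,.042),[X0[0],X0[1],.1]); print("pen",ps,f)
ms={"side":colour("side",*res,(342,356)),"top":colour("top",*res,(443,262))}
X0=ray_z("top",(443,262),.042); pp,f=fitbox(ms,box(.09,.036,.012,.042),[X0[0],X0[1],.1]); print("plain",pp,f)
mi=np.r_[(ps[:2]+pp[:2])/2,np.arctan2(*(ps[:2]-pp[:2])[::-1])-np.pi/2]; print("mould from bars",mi, np.hypot(*(ps-pp)[:2]))
for q in("mould","pin_block"):
    ms={}
    for c in P:
        d=masks_of(c,q); print(q,c,[(round(e["p"],2),e["extent"]) for e in d]); ms[c]=cv2.morphologyEx(d[0]["mask"].astype(np.uint8),cv2.MORPH_CLOSE,np.ones((15,15))).astype(float)
    if q=="mould": pm,f=fitbox(ms,box(.12,.2,0,.012),mi)
    else: X0=ray_z("top",(284,242),.035); pb,f=fitbox(ms,box(.06,.06,0,.035),[X0[0],X0[1],.2])
    print(q,pm if q=="mould" else pb,f)
print("sock",at(ps,[[.028,0,.042]]),"socket px triang",tri((338.8,315.5),(396,256)))
tiles=[]
for c,(x,y,s) in(("side",(240,85,5)),("top",(50,245,4)),("side",(290,230,3)),("top",(255,195,2))):
    w,h=400//s,300//s; im=cv2.resize(I[c][y:y+h,x:x+w,::-1],(400,300),interpolation=cv2.INTER_CUBIC)
    if c=="top": im=np.clip(im*1.6,0,255).astype(np.uint8)
    for p,b in((ps,box(.09,.036,.006,.042)),(pm,box(.12,.2,0,.012)),(pb,box(.06,.06,0,.035))):
        top=b[b[:,2]>.01][[0,1,3,2]] if p is not ps else b[b[:,2]>.01][[0,1,3,2]]
        q=((proj(c,at(p,top))+.5-[x,y])*s).astype(int); cv2.polylines(im,[q],True,(0,255,0),1)
    tiles.append(im)
cv2.imwrite("pics/c1.png",np.vstack([np.hstack(tiles[:2]),np.hstack(tiles[2:])]))
E
python3 a.py
```

```text
side (326, 322) [  6 125 126]
side (320, 250) [ 15  83 126]
side (315, 345) [ 95  30 153]
top (397, 268) [  7 168 100]
top (275, 245) [ 16 126 113]
top (416, 265) [105  13 115]
side (326, 322) [325.0414 318.5773] [308 309  37  20 362]
top (397, 268) [397.0797 268.6464] [386 247  23  44 690]
pen [ 0.5293 -0.1444  0.1542] 0.6457993840979827
side (342, 356) [341.5772 352.5682] [323 342  39  22 447]
top (443, 262) [443.6984 261.3865] [433 240  23  44 683]
plain [ 0.5421 -0.2435  0.1642] 0.7120425498028353
mould from bars [ 0.5357 -0.194   0.1283] 0.09993771759358738
mould side [(0.91, [391.0, 370.6, 453.6, 440.2]), (0.88, [299.0, 300.9, 375.0, 389.3])]
mould top [(0.67, [464.8, 173.4, 539.5, 221.4]), (0.56, [369.0, 230.8, 467.8, 301.3])]
mould [ 0.5357 -0.194   0.1283] 2.0
pin_block side [(0.67, [311.1, 231.4, 345.3, 262.8]), (0.41, [308.4, 307.1, 345.9, 333.4])]
pin_block top [(0.71, [266.9, 223.3, 302.0, 259.8]), (0.24, [279.0, 236.3, 285.4, 243.7])]
pin_block [0.5897 0.0981 0.3767] 0.10752017355346144
sock [[ 0.557  -0.1401  0.042 ]] socket px triang (array([ 0.557 , -0.1436,  0.0401]), array([-1.5676,  0.1223,  0.2423, -1.3733]))
```

View pics/c1.png

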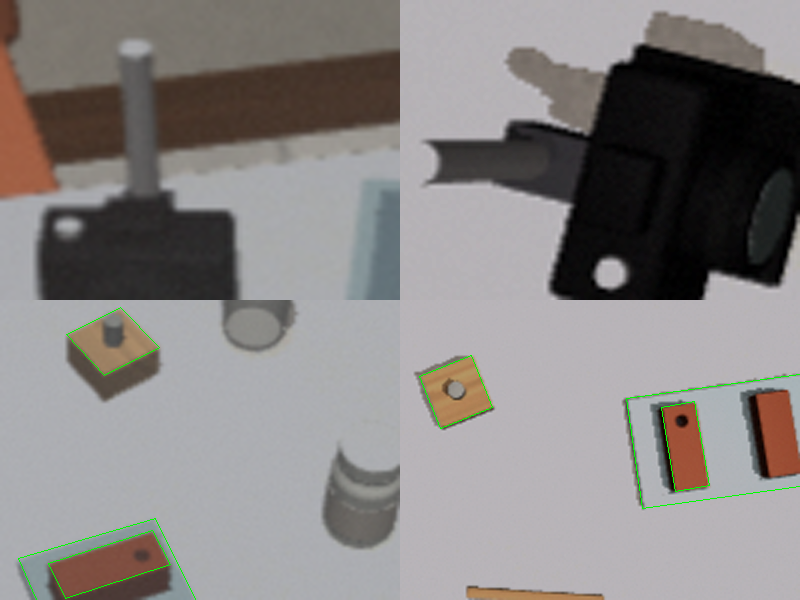

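```bash
cat > b.py <<'E'
from h import *
I={c:read_camera(c) for c in P}
def bright(c,near):
    hsv=cv2.cvtColor(I[c],cv2.COLOR_RGB2HSV); y,x=near[1],near[0]; V=hsv[y-2:y+3,x-2:x+3,2].mean(); m=((hsv[...,1]>90)&(hsv[...,0]<12)&(hsv[...,2]>.8*V)).astype(np.uint8); n,l,s,ce=cv2.connectedComponentsWithStats(m,connectivity=4)
    m=(l==l[y,x]).astype(np.uint8); print(c,near,s[l[y,x]],ce[l[y,x]]); return cv2.morphologyEx(m,cv2.MORPH_CLOSE,np.ones((11,11))).astype(float)
top=box(.09,.036,.042,.042)
def tryfit(nm,a,b):
    ms={"side":bright("side",a),"top":bright("top",b)}; X0=ray_z("top",b,.042)
    for k in(["side"],["top"],["side","top"]): r=fitbox({c:ms[c] for c in k},top,[X0[0],X0[1],.13]); print(nm,k,r)
    return r[0]
ps=tryfit("pen",(326,318),(397,268)); pp=tryfit("plain",(342,352),(443,262))
ms={c:cv2.morphologyEx(masks_of(c,"mould")[1]["mask"].astype(np.uint8),cv2.MORPH_CLOSE,np.ones((25,25))).astype(float) for c in P}
print("mould",fitbox(ms,box(.12,.2,0,.012),[.5357,-.194,.128]))
mi=np.arctan2(*(ps[:2]-pp[:2])[::-1])-np.pi/2; print("yaw from bars",mi,"sock",at(ps,[[.028,0,.042]]))
print("pen head px", [ (c,[(round(d['p'],2),d['extent']) for d in masks_of(c,'gauge_pin')]) for c in P])
for c in P: print(c,"block top centre px",proj(c,[[.5897,.0981,.035],[.5897,.0981,.063]]))
tiles=[]
for c,(x,y,s) in(("side",(240,90,8)),("top",(45,250,7))):
    w,h=400//s,600//s; im=np.power(I[c][y:y+h,x:x+w,::-1]/255.,.6)*255 if c=='top' else np.power(I[c][y:y+h,x:x+w,::-1]/255.,.5)*255
    tiles.append(cv2.resize(im.astype(np.uint8),(400,600),interpolation=cv2.INTER_CUBIC))
s=5;x,y=45,235;im=(np.power(I["top"][y:y+100,x:x+120,::-1]/255.,.5)*255).astype(np.uint8)
cv2.imwrite("pics/c2.png",np.hstack([tiles[0][:500,:350],cv2.resize(im[:, :],(450*120//120,375))[:].copy() if 0 else cv2.resize(im[:100,:90],(450,500),interpolation=cv2.INTER_CUBIC)])); 
im=cv2.resize(im,(600,500),interpolation=cv2.INTER_CUBIC)
cv2.imwrite("pics/c3.png",np.hstack([cv2.resize((np.power(I["side"][90:190,248:288,::-1]/255.,.5)*255).astype(np.uint8),(200,500),interpolation=cv2.INTER_CUBIC),im]))
E
python3 b.py
```

```text
side (326, 318) [307 308  39  21 425] [325.3482 318.2824]
top (397, 268) [386 247  23  44 669] [397.583  269.0179]
pen ['side'] (array([ 0.5268, -0.1451,  0.1331]), np.float64(0.09454362991858323))
pen ['top'] (array([ 0.5293, -0.1448,  0.1476]), np.float64(0.05122958384533016))
pen ['side', 'top'] (array([ 0.5281, -0.1452,  0.1388]), np.float64(0.13684554733189913))
side (342, 352) [322 341  41  24 501] [341.5449 352.3413]
top (443, 262) [434 240  22  44 667] [444.2144 261.5352]
plain ['side'] (array([ 0.5413, -0.2443,  0.1596]), np.float64(0.09859661748830506))
plain ['top'] (array([ 0.5431, -0.2445,  0.1177]), np.float64(0.10418438554878784))
plain ['side', 'top'] (array([ 0.5435, -0.2442,  0.1336]), np.float64(0.22964246599136195))
mould (array([ 0.5339, -0.1935,  0.134 ]), np.float64(1.0405388146680679))
yaw from bars 0.15478627423176072 sock [[ 0.5558 -0.1413  0.042 ]]
pen head px [('side', [(0.49, [322.7, 231.8, 327.7, 242.7]), (0.25, [311.4, 304.7, 345.1, 335.4])]), ('top', [(0.51, [279.2, 238.8, 285.5, 243.0])])]
side block top centre px [[327.0656 243.0949]
 [327.27   235.8993]]
top block top centre px [[282.555  240.3187]
 [281.8909 239.2846]]
```

View pics/c3.png

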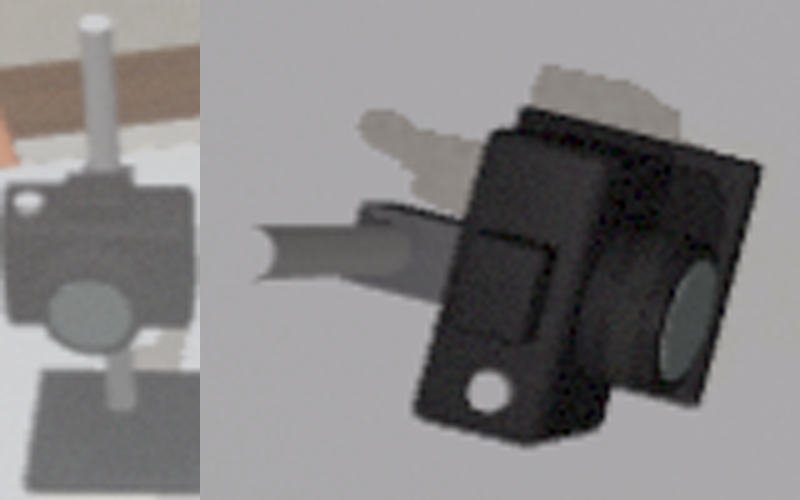

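```bash
cat > c.py <<'E'
from h import *
L,e1=tri((265.8,152.6),(142.4,298.6)); C,e2=tri((266.8,94.2),(55.8,285.0)); print("lens",L,e1,"coltop",C,e2)
d=C[:2]-L[:2]; print("dist",np.hypot(*d),"yaw",np.arctan2(d[1],d[0]))
# joint fit: x,y,yaw of camera_stand, h ; col top (55,0,.282), lens(-56,0,h)
def X(p): return at(p,[[-.056,0,p[3]],[.055,0,.282]])
us=np.array([[265.8,152.6],[266.8,94.2]]);ut=np.array([[142.4,298.6],[55.8,285.0]])
r=least_squares(lambda p:np.r_[(proj("side",X(p))-us).ravel(),(proj("top",X(p))-ut).ravel()],[*(L[:2]+d/2),np.arctan2(d[1],d[0]),L[2]]); print(r.x,r.fun)
p=r.x; print("lens",X(p)[0],"view",at(p,[[-.206,0,p[3]]]))
for c in P: print(c,"body/foot px",proj(c,at(p,[[-.056,.03,p[3]],[-.056,-.03,p[3]]])).ravel())
# pin head centre: pixel centroid of grey within block top
for c,uv in(("side",(325.2,237.2)),("top",(282.4,240.9))): print(c,ray_z(c,uv,.049))
E
python3 c.py
python3 - <<'E'
import sys; sys.path.insert(0,'.')
from h import *
I={c:read_camera(c) for c in P}
s=10
t=[]
for c,(x,y) in(("side",(308,222)),("top",(263,220))): t.append(cv2.resize(I[c][y:y+40,x:x+40,::-1],(400,400),interpolation=cv2.INTER_CUBIC))
u=[]
for c,(x,y) in(("side",(306,300)),("top",(372,240))): u.append(cv2.resize(I[c][y:y+40 if c=='side' else y+40,x:x+40,::-1],(400,400),interpolation=cv2.INTER_CUBIC))
im=np.vstack([np.hstack(t)[:300],np.hstack(u)[:300]]); cv2.imwrite("pics/c4.png",im)
E
```

```text
lens [0.4723 0.3538 0.1657] [ 0.1525  0.0068 -0.0182  0.0992] coltop [0.4997 0.4564 0.285 ] [ 0.3513  0.0168 -0.0372  0.202 ]
dist 0.10619708339866148 yaw 1.3102200400620692
[0.4861 0.4057 1.3176 0.1689] [ 0.141  -0.3956  0.3576  0.4859  0.6618  0.2694 -0.642   0.0407]
lens [0.4721 0.3514 0.1689] view [[0.4345 0.2062 0.1689]]
side body/foot px [255.2185 151.9456 276.6707 152.4634]
top body/foot px [138.7817 314.6289 147.3236 283.1767]
side [0.5865 0.1076 0.049 ]
top [0.5874 0.0977 0.049 ]
```

View pics/c4.png

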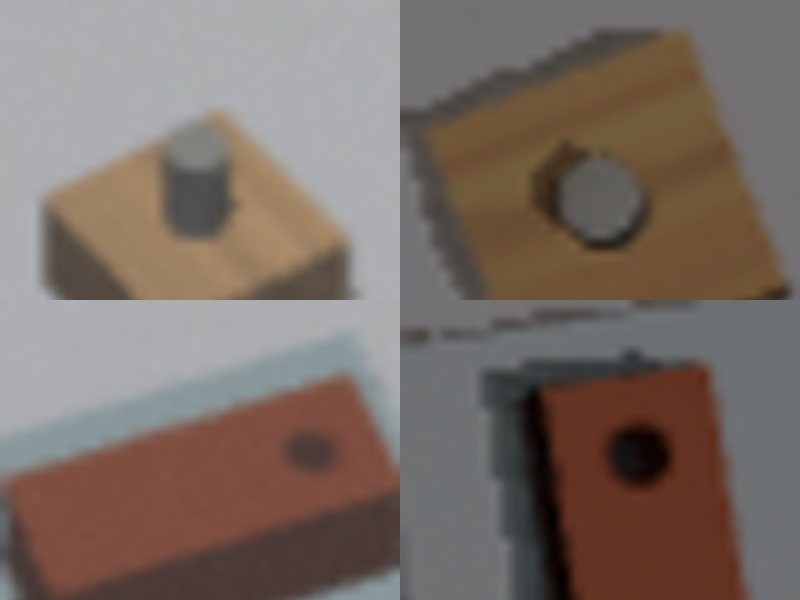

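Run:
```python
from h import *
for n,us,ut,z in(("pin",(327.25,236.05),(282.55,239.55),.063),("sock",(336.75,314.55),(395.55,255.05),.042)):
    print(n,tri(us,ut),ray_z("side",us,z),ray_z("top",ut,z))
print(at([.5281,-.1452,.139],[[.028,0,.042]]))
s=telemetry.state(); print(s["position"],s["orientation"],s["time_s"],s["gripper_width"],arm.tcp_to_grasp)
```

```text
pin (array([0.5891, 0.0967, 0.064 ]), array([-0.052 ,  0.0037,  0.0071, -0.0402])) [0.5895 0.0976 0.063 ] [0.5891 0.0967 0.063 ]
sock (array([ 0.5561, -0.1418,  0.0422]), array([-0.0436,  0.0034,  0.0067, -0.0382])) [ 0.5562 -0.1416  0.042 ] [ 0.556  -0.1418  0.042 ]
[[ 0.5558 -0.1413  0.042 ]]
[ 0.1705 -0.4965  0.2313] [3.1416 0.     0.3308] 1.9 0.08518428736717076 0.0187
```

step_arm:
  plan:
    - [[0.955,-0.729,0],-0.3947]
    - [[0.955,-0.729,0],-0.3947]
    - [[0.955,-0.729,0],-0.3947]
    - [[0.955,-0.729,0],-0.3947]
    - [[0.955,-0.729,0],-0.3947]
    - [[0.955,-0.729,0],-0.3947]
    - [[0.955,-0.729,0],-0.3947]
    - [[0.955,-0.729,0],-0.3947]
    - [[0.955,-0.729,0],-0.3947]
    - [[0.955,-0.729,0],-0.3947]
  fingers: 1

```text
time_s: 2.9
position: [0.2705, -0.3466, 0.2314]
orientation: [3.141, 0.0, 1.571]
wrist_force: [-0.5, 0.7, 0.6]
gripper_width: 0.0855
grasp_force: 0.0
```

step_arm:
  plan:
    - [[0.985,0.71,0],0]
    - [[0.985,0.71,0],0]
    - [[0.985,0.71,0],0]
    - [[0.985,0.71,0],0]
    - [[0.985,0.71,0],0]

```text
time_s: 3.4
position: [0.3786, -0.1959, 0.2315]
orientation: [3.141, -0.001, 1.576]
wrist_force: [-1.1, -1.9, 0.1]
gripper_width: 0.0854
grasp_force: 0.0
```

step_arm:
  plan:
    - [[0.985,0.71,0],0]
    - [[0.985,0.71,0],0]
    - [[0.985,0.71,0],0]
    - [[0.985,0.71,0],0]
    - [[0.985,0.71,0],0]

```text
time_s: 3.9
position: [0.4849, -0.049, 0.2308]
orientation: [3.142, -0.001, 1.574]
wrist_force: [0.2, 0.2, -0.6]
gripper_width: 0.0854
grasp_force: 0.0
```

step_arm:
  plan:
    - [[0.985,0.71,0.5],0]
    - [[0.985,0.71,0.5],0]
    - [[0.985,0.71,0.5],0]
    - [[0.985,0.71,0.5],0]
    - [[0.985,0.71,0.5],0]
    - [[0.985,0.71,0.5],0]
    - [[0.985,0.71,0.5],0]
    - [[0.985,0.71,0.5],0]

```text
time_s: 4.7
position: [0.5903, 0.0949, 0.158]
orientation: [3.139, 0.0, 1.568]
wrist_force: [0.6, 0.4, 0.0]
gripper_width: 0.0853
grasp_force: 0.0
```

step_arm:
  plan:
    - [[0.013,-0.007,0.4],0]
    - [[0.013,-0.007,0.4],0]
    - [[0.013,-0.007,0.4],0]
    - [[0.013,-0.007,0.4],0]
    - [[0.013,-0.007,0.4],0]

```text
time_s: 5.2
position: [0.5908, 0.0985, 0.0994]
orientation: [3.137, -0.0, 1.57]
wrist_force: [1.2, -0.2, 0.2]
gripper_width: 0.0851
grasp_force: 0.0
```

Run:
```python
from h import *
for _ in range(3):
    I={c:read_camera(c) for c in P}; s=telemetry.state(); print(s["position"],s["orientation"])
t=[cv2.resize(I[c][y:y+60,x:x+80,::-1],(400,300),interpolation=cv2.INTER_CUBIC) for c,(x,y) in(("side",(290,205)),("top",(243,210)))]
cv2.imwrite("pics/c5.png",np.hstack(t))
```

```text
[0.5907 0.0986 0.0989] [ 3.1372 -0.0002  1.5707]
[0.5901 0.0987 0.098 ] [ 3.1387 -0.0001  1.5709]
[0.5895 0.0987 0.0972] [ 3.1401 -0.      1.5709]
```

View pics/c5.png

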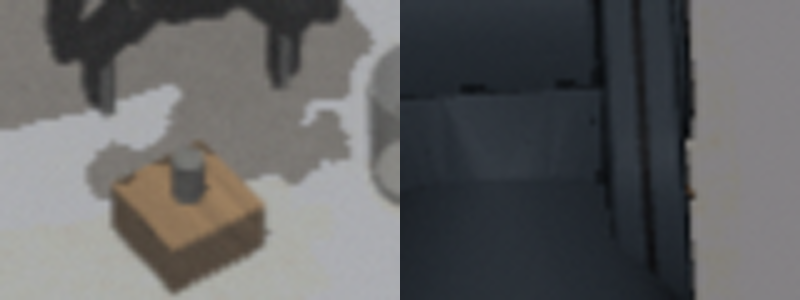

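step_arm:
  plan:
    - [[-0.01,0,0.2],0]
    - [[-0.01,0,0.38],0]
    - [[-0.01,0,0.38],0]
    - [[-0.01,0,0.38],0]
    - [[-0.01,0,0.38],0]

```text
time_s: 6.0
position: [0.5902, 0.0972, 0.0412]
orientation: [3.139, -0.0, 1.571]
wrist_force: [0.1, -0.5, 0.4]
gripper_width: 0.0859
grasp_force: 0.0
```

step_arm:
  plan:
    - [[0,0,0],0]
    - [[0,0,0],0]
    - [[0,0,0],0]
    - [[0,0,0],0]
    - [[0,0,0],0]
    - [[0,0,0],0]
    - [[0,0,0],0]
    - [[0,0,0],0]
    - [[0,0,0],0]
    - [[0,0,0],0]
  fingers: 0

```text
time_s: 7.0
position: [0.5892, 0.0971, 0.0398]
orientation: [3.141, -0.0, 1.571]
wrist_force: [-1.2, 0.1, 4.3]
gripper_width: 0.0159
grasp_force: 58.7
```

step_arm:
  plan:
    - [[0,0,-0.1],0]
    - [[0,0,-0.25],0]
    - [[0,0,-0.45],0]
    - [[0,0,-0.67],0]
    - [[0,0,-0.67],0]
    - [[0,0,-0.67],0]
    - [[0,0,-0.67],0]

```text
time_s: 7.7
position: [0.5879, 0.0971, 0.1385]
orientation: [-3.139, 0.0, 1.571]
wrist_force: [-0.5, -0.8, -1.2]
gripper_width: 0.0162
grasp_force: 59.9
```

Run:
```python
from h import *
I={c:read_camera(c) for c in P}; s=telemetry.state(); print(s)
t=[cv2.resize(np.power(I[c][y:y+60,x:x+80,::-1]/255.,.7),(400,300),interpolation=cv2.INTER_CUBIC)*255 for c,(x,y) in(("side",(290,190)),("top",(243,210)))]
cv2.imwrite("pics/c6.png",np.hstack(t))
```

```text
{'time_s': 7.8, 'joints': array([ 0.0511,  0.2346,  0.1203,  1.4605, -0.    ,  1.6219]), 'joint_vel': array([ 0.0004, -0.0006,  0.0012, -0.0012, -0.0011,  0.0012]), 'tau': array([  0.004 , -41.7983,  32.725 ,   0.0162,  -0.0001,  -0.    ]), 'position': array([0.5876, 0.097 , 0.1378]), 'orientation': array([-3.1377,  0.0002,  1.5708]), 'wrist_force': array([ 0.5525, -0.2652, -0.4167]), 'ft_torque': array([-0.0009, -0.0115,  0.0971]), 'grasp_force': 59.88747596740723, 'gripper_width': 0.015743461310520537}[ WARN:0@2.166] global loadsave.cpp:1063 imwrite_ Unsupported depth image for selected encoder is fallbacked to CV_8U.
```

View pics/c6.png

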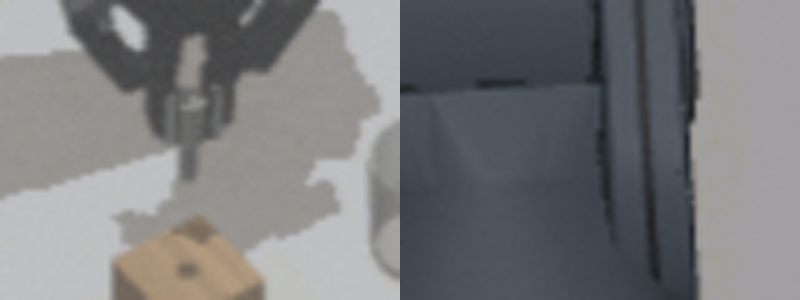

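step_arm:
  plan:
    - [[-0.25,-0.05,0],0]
    - [[-0.5,-0.11,0],0]
    - [[-0.795,-0.11,0],0]
    - [[-0.795,-0.11,0],0]
    - [[-0.795,-0.11,0],0]

```text
time_s: 8.3
position: [0.5715, -0.0229, 0.1385]
orientation: [-3.139, -0.001, 1.568]
wrist_force: [0.4, 0.4, -0.3]
gripper_width: 0.016
grasp_force: 59.9
```

step_arm:
  plan:
    - [[-0.3,-0.05,0],0]
    - [[-0.6,-0.11,0],0]
    - [[-0.795,-0.11,0],0]
    - [[-0.795,-0.11,0.1],0]
    - [[-0.795,-0.11,0.2],0]
    - [[-0.795,-0.11,0.3],0]
    - [[-0.795,-0.11,0.3],0]
    - [[-0.795,-0.11,0.3],0]
    - [[-0.795,-0.11,0.3],0]
    - [[-0.795,-0.11,0.3],0]

```text
time_s: 9.3
position: [0.5567, -0.1412, 0.0959]
orientation: [3.14, 0.001, 1.571]
wrist_force: [-0.6, 0.3, -1.0]
gripper_width: 0.0158
grasp_force: 59.9
```

Run:
```python
from h import *
I={c:read_camera(c) for c in P}
for _ in range(4): read_camera("side"); s=telemetry.state(); print(s["position"],s["orientation"],s["wrist_force"])
x=s["position"]
for n,p in(("tip exp",x+[0,0,-.034]),("sock",[.556,-.1417,.042])): print(n,proj("side",p),proj("top",p))
t=[cv2.resize(np.power(I[c][y:y+60,x:x+80,::-1]/255.,.7)*255,(400,300),interpolation=cv2.INTER_CUBIC) for c,(x,y) in(("side",(300,270)),("top",(356,225)))]
cv2.imwrite("pics/c7.png",np.hstack(t).astype(np.uint8))
```

```text
[ 0.5565 -0.1415  0.0956] [3.1402 0.0005 1.5709] [-0.1918 -0.4158  0.2689]
[ 0.5563 -0.1415  0.0955] [3.1405 0.0004 1.5708] [-0.6493 -0.2185  0.0736]
[ 0.5562 -0.1415  0.0953] [3.1408 0.0003 1.5707] [-0.2984  0.2991  0.0393]
[ 0.5561 -0.1415  0.0952] [3.141  0.0002 1.5707] [ 0.1456 -0.3442 -0.991 ]
tip exp [[336.9633 309.7689]] [[397.0544 254.5539]]
sock [[336.6747 314.599 ]] [[395.514  255.0445]]
```

View pics/c7.png

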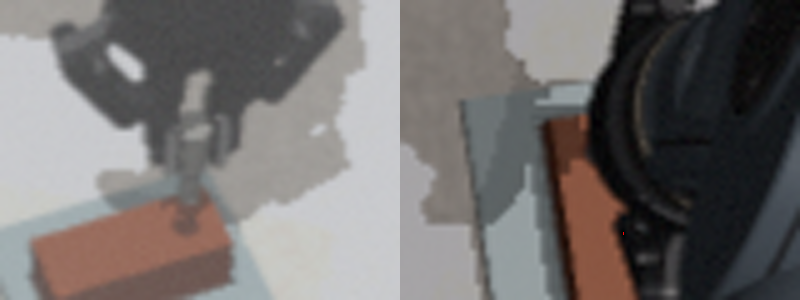

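step_arm:
  plan:
    - [[0,0,0.06],0]
    - [[0,0,0.1],0]
    - [[0,0,0.13],0]
    - [[0,0,0.15],0]
    - [[0,0,0.17],0]
    - [[0,0,0.17],0]

```text
time_s: 10.2
position: [0.5555, -0.1412, 0.0687]
orientation: [-3.141, -0.0, 1.571]
wrist_force: [-0.2, 0.1, -0.7]
gripper_width: 0.0159
grasp_force: 59.9
```

step_arm:
  plan:
    - [[0,0,0.03],0]
    - [[0,0,0.06],0]
    - [[0,0,0.09],0]
    - [[0,0,0.11],0]
    - [[0,0,0.125],0]
    - [[0,0,0.125],0]
    - [[0,0,0.125],0]
    - [[0,0,0.125],0]

```text
time_s: 11.0
position: [0.5561, -0.1415, 0.0508]
orientation: [3.141, 0.0, 1.571]
wrist_force: [0.0, -0.4, -0.4]
gripper_width: 0.0162
grasp_force: 59.9
```

step_arm:
  plan:
    - [[0,0,0.007],0]
    - [[0,0,0.014],0]
    - [[0,0,0.02],0]
    - [[0,0,0.026],0]
    - [[0,0,0.032],0]
    - [[0,0,0.032],0]
    - [[0,0,0.032],0]

```text
time_s: 11.7
position: [0.5559, -0.1414, 0.0467]
orientation: [3.141, 0.0, 1.571]
wrist_force: [-1.8, 1.1, 5.9]
gripper_width: 0.0156
grasp_force: 60.5
```

step_arm:
  plan:
    - [[0,0,0.006],0]
    - [[0,0,0.01],0]
    - [[0,0,0.01],0]
    - [[0,0,0.01],0]

```text
time_s: 12.1
position: [0.5561, -0.1415, 0.0467]
orientation: [3.141, 0.001, 1.571]
wrist_force: [-4.4, 1.5, 11.2]
gripper_width: 0.0157
grasp_force: 61.1
```

step_arm:
  plan:
    - [[0,0,-0.01],0]
    - [[0,0,-0.01],0]
    - [[0,0,-0.01],0]
    - [[0,0,-0.01],0]
    - [[0,0,-0.01],0]
    - [[0,0,-0.01],0]
  fingers: 0.8

```text
time_s: 12.7
position: [0.5558, -0.1413, 0.0454]
orientation: [-3.141, -0.0, 1.571]
wrist_force: [0.4, -0.2, 0.2]
gripper_width: 0.0682
grasp_force: 0.0
```

step_arm:
  plan:
    - [[0,0,-0.2],0]
    - [[0,0,-0.4],0]
    - [[0,0,-0.5],0]
    - [[0,0,-0.5],0]
    - [[-0.7,0,-0.5],0]
    - [[-0.8,0,-0.5],0]
    - [[-0.95,0,-0.5],0]
    - [[-0.95,0,-0.5],0]
    - [[-0.95,0,-0.5],0]

```text
time_s: 13.6
position: [0.5547, -0.2842, 0.1184]
orientation: [-3.139, -0.003, 1.569]
wrist_force: [0.6, 0.1, -0.2]
gripper_width: 0.0681
grasp_force: 0.0
```

Run:
```python
from h import *
I={c:read_camera(c) for c in P}; s=telemetry.state(); print(s["position"],s["orientation"],s["time_s"])
t=[cv2.resize(np.power(I[c][y:y+60,x:x+80,::-1]/255.,.7)*255,(400,300),interpolation=cv2.INTER_CUBIC) for c,(x,y) in(("side",(300,280)),("top",(356,225)))]
for k,c in enumerate(P):
    x,y=[(300,280),(356,225)][k]
    for X in([.556,-.1415,.070],[.5281,-.1452,.042]): q=((proj(c,X)[0]+.5-[x,y])*5).astype(int); cv2.circle(t[k],tuple(int(v) for v in q),2,(0,255,0),1)
cv2.imwrite("pics/c8.png",np.hstack(t).astype(np.uint8))
```

```text
[ 0.5553 -0.2825  0.1193] [-3.1395 -0.002   1.5715] 13.7
```

View pics/c8.png

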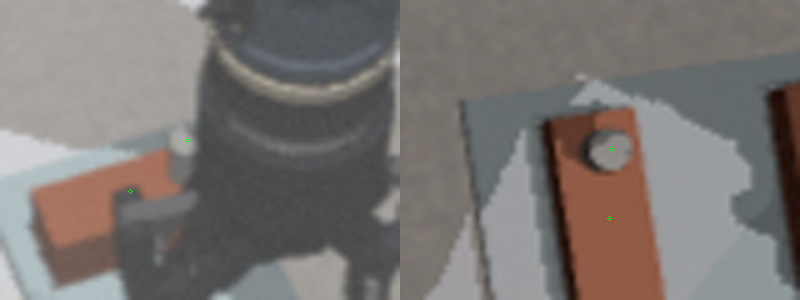

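step_arm:
  plan:
    - [[0.3,-0.1,0],0.4558]
    - [[0.6,-0.18,0],0.4558]
    - [[0.924,-0.18,0],0.4558]
    - [[0.924,-0.18,0],0.4558]
    - [[0.924,-0.18,0],0.4558]
    - [[0.924,-0.18,0],0.4558]
    - [[0.924,-0.18,0],0.4558]
    - [[0.924,-0.18,0],0.4558]
    - [[0.924,-0.18,0],0.4558]
    - [[0.924,-0.18,0],0.4558]
    - [[0.924,-0.18,0],0.4558]
    - [[0.924,-0.18,0],0.4558]

```text
time_s: 14.9
position: [0.5287, -0.144, 0.1206]
orientation: [-3.141, 0.0, 0.143]
wrist_force: [-0.2, -0.3, 0.1]
gripper_width: 0.0684
grasp_force: 0.0
```

Run:
```python
from h import *
for _ in range(5): read_camera("side"); 
s=telemetry.state(); print(s["position"],s["orientation"],s["joints"])
d=np.array([.5283,-.1454])-s["position"][:2]; w=s["orientation"][2]; print(d@[np.cos(w),np.sin(w)]/.15,d@[np.sin(w),-np.cos(w)]/.15,(s["position"][2]-.016)/.15,(w-.139)/np.pi)
```

```text
[ 0.5289 -0.1451  0.1208] [-3.1416  0.      0.1397] [-0.39    0.1124 -0.052   1.4064  0.      2.6118]
-0.0042394442077926114 0.001413024549481777 0.6983750069323534 0.00022340424376256478
```

step_arm:
  plan:
    - [[-0.004,0,0.25],0]
    - [[-0.004,0,0.45],0]
    - [[-0.004,0,0.6],0]
    - [[-0.004,0,0.66],0]
    - [[-0.004,0,0.695],0]
    - [[-0.004,0,0.695],0]
    - [[-0.004,0,0.695],0]

```text
time_s: 15.85
position: [0.5295, -0.1459, 0.018]
orientation: [3.14, -0.002, 0.139]
wrist_force: [0.9, 0.3, -0.0]
gripper_width: 0.0683
grasp_force: 0.0
```

step_arm:
  plan:
    - [[0,0,0],0]
    - [[0,0,0],0]
    - [[0,0,0],0]
    - [[0,0,0],0]
    - [[0,0,0],0]
    - [[0,0,0],0]
    - [[0,0,0],0]
    - [[0,0,0],0]
    - [[0,0,0],0]
  fingers: 0

```text
time_s: 16.75
position: [0.5294, -0.1458, 0.0179]
orientation: [3.14, -0.002, 0.139]
wrist_force: [0.2, -0.5, 6.1]
gripper_width: 0.0349
grasp_force: 61.0
```

step_arm:
  plan:
    - [[0,0,-0.05],0]
    - [[0,0,-0.1],0]
    - [[0,0,-0.2],0]
    - [[0,0,-0.35],0]
    - [[0,0,-0.55],0]
    - [[0,0,-0.75],0]
    - [[0,0,-0.9],0]
    - [[0,0,-0.96],0]
    - [[0,0,-0.96],0]
    - [[0,0,-0.96],0]
    - [[0,0,-0.96],0]

```text
time_s: 17.85
position: [0.5272, -0.1449, 0.1584]
orientation: [-3.14, 0.003, 0.139]
wrist_force: [0.3, 0.4, -1.8]
gripper_width: 0.0352
grasp_force: 60.3
```

Run:
```python
from h import *
for _ in range(3): I={c:read_camera(c) for c in P}
s=telemetry.state(); print(s["position"],s["orientation"],s["gripper_width"],s["grasp_force"])
w=s["orientation"][2]; d=np.array([.4345,.2062])-s["position"][:2]; print(d@[np.cos(w),np.sin(w)]/.15,d@[np.sin(w),-np.cos(w)]/.15)
t=[]
for c in P:
    u=proj(c,s["position"])[0].astype(int); x,y=u-[40,30]; t.append(cv2.resize(np.power(I[c][y:y+60,x:x+80,::-1]/255.,.6)*255,(400,300),interpolation=cv2.INTER_CUBIC))
cv2.imwrite("pics/c9.png",np.hstack(t).astype(np.uint8))
```

```text
[ 0.528  -0.1452  0.1598] [-3.141   0.0011  0.1388] 0.03488340138545416 60.348089933395386
-0.2930698471287414 -2.4066180608180514
```

View pics/c9.png

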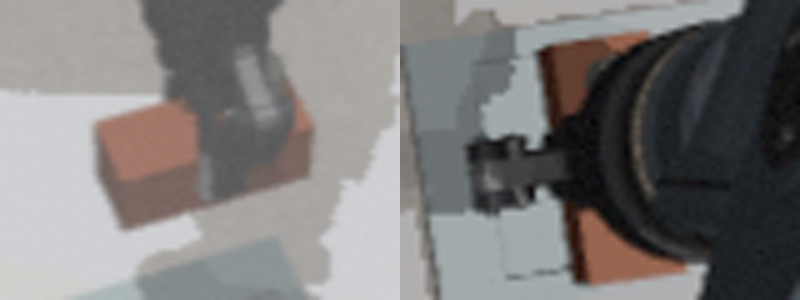

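step_arm:
  plan:
    - [[-0.03,-0.1,0],0]
    - [[-0.06,-0.25,0],0]
    - [[-0.08,-0.45,0],0]
    - [[-0.1,-0.65,0],0]
    - [[-0.1,-0.8,0],0]
    - [[-0.1,-0.8,0],0]

```text
time_s: 18.75
position: [0.4957, -0.0254, 0.1607]
orientation: [-3.14, 0.0, 0.143]
wrist_force: [0.1, 0.0, -1.0]
gripper_width: 0.0349
grasp_force: 60.3
```

step_arm:
  plan:
    - [[-0.03,-0.15,0],0]
    - [[-0.06,-0.35,0],0]
    - [[-0.08,-0.55,0],0]
    - [[-0.1,-0.7,0],0]
    - [[-0.1,-0.8,0],0]
    - [[-0.1,-0.8,0],0]

```text
time_s: 19.35
position: [0.4649, 0.0895, 0.1606]
orientation: [-3.141, -0.0, 0.141]
wrist_force: [0.8, 0.4, -3.1]
gripper_width: 0.035
grasp_force: 60.5
```

step_arm:
  plan:
    - [[-0.03,-0.15,0],-0.04]
    - [[-0.06,-0.35,0],-0.08]
    - [[-0.08,-0.55,0],-0.12]
    - [[-0.09,-0.7,0],-0.16]
    - [[-0.09,-0.8,0],-0.2]
    - [[-0.09,-0.8,0],-0.24]
    - [[-0.09,-0.8,0],-0.28]
    - [[-0.09,-0.8,0],-0.32]
    - [[-0.09,-0.8,0],-0.35]
    - [[-0.09,-0.8,0],-0.3752]
    - [[-0.09,-0.8,0],-0.3752]
    - [[-0.09,-0.8,0],-0.3752]

```text
time_s: 20.55
position: [0.4357, 0.2045, 0.1605]
orientation: [3.141, 0.0, 1.315]
wrist_force: [-0.1, 0.0, -1.4]
gripper_width: 0.0348
grasp_force: 60.5
```

```bash
cat > d.py <<'E'
from h import *
I={c:read_camera(c) for c in P}
L={}
for c,u in(("side",(266,153)),("top",(142,299))):
    g=cv2.resize(I[c].astype(np.float32).sum(2)/3,None,fx=4,fy=4,interpolation=cv2.INTER_CUBIC); U=np.array(u)*4
    ref=np.median(g[U[1]-8:U[1]+9,U[0]-8:U[0]+9]); print(c,"glass",ref,"dark",g[U[1]-60:U[1]+60,U[0]-60:U[0]+60].min())
    m=((g>.72*ref)&(g<1.4*ref)).astype(np.uint8); m=cv2.morphologyEx(m,cv2.MORPH_OPEN,np.ones((9,9))); n,l,s,ce=cv2.connectedComponentsWithStats(m,connectivity=4); k=l[U[1],U[0]]
    L[c]=(ce[k]+.5)/4-.5; print(c,s[k]/4,L[c]); cnt=max(cv2.findContours((l==k).astype(np.uint8),0,1)[0],key=len); print(cv2.fitEllipse(cnt))
    print([(round(d['p'],2),np.round(d['centre'],1).tolist()) for d in spot_point(c,'lens')])
    print(I[c][138:172:2,266].mean(1).round() if c=="side" else I[c][299,128:160:2].mean(1).round())
s=telemetry.state(); print(s["position"],s["orientation"],s["time_s"])
A=ray_z("top",(156.6,267.6),.012);B=ray_z("top",(144.0,315.6),.012); print("plate front",A,B,np.hypot(*(A-B)[:2]),"mid",(A+B)/2,"yaw",np.arctan2(A[0]-B[0],-(A[1]-B[1])))
E
python3 d.py
```

```text
side glass 35.2761 dark 28.531147
side [ 233.5   124.25   56.25   64.5  8731.5 ] [265.0722 156.0195]
((1057.4312744140625, 629.3297119140625), (214.0164031982422, 243.86859130859375), 0.18784721195697784)
[(0.57, [264.6, 154.7])]
[56. 51. 38. 34. 34. 35. 35. 35. 35. 36. 33. 37. 33. 36. 35. 34. 38.]
top glass 21.99509 dark -5.0512094
top [138.   287.75  10.    23.   561.5 ] [142.3382 298.4776]
((570.8667602539062, 1195.207763671875), (29.038753509521484, 95.34988403320312), 16.746170043945312)
[(0.56, [146.5, 297.5]), (0.51, [378.7, 168.2])]
[10.  7.  5.  8.  3. 28. 22. 22. 21. 18.  3. 63. 70. 70. 67. 67.]
[0.4355 0.2049 0.1605] [3.1415 0.0001 1.3166] 20.75
plate front [0.5339 0.3744 0.012 ] [0.4301 0.4004 0.012 ] 0.10699555378400596 mid [0.482  0.3874 0.012 ] yaw 1.3254995441459738
```

```bash
cat > e.py <<'E'
from h import *
I=cv2.imread("pics/side0.png").astype(np.float32)
g=cv2.resize(I.mean(2),None,fx=4,fy=4,interpolation=cv2.INTER_CUBIC); U=np.array((266,153))*4
ref=np.median(g[U[1]-8:U[1]+9,U[0]-8:U[0]+9]); print(ref, I[136:170:2,266].mean(1).round(), I[153,250:284:2].mean(1).round())
m=((g>.8*ref)&(g<1.5*ref)).astype(np.uint8); m=cv2.morphologyEx(m,cv2.MORPH_OPEN,np.ones((13,13))); n,l,s,ce=cv2.connectedComponentsWithStats(m,connectivity=4); k=l[U[1],U[0]]
print(s[k]/4,(ce[k]+.5)/4-.5); cnt=max(cv2.findContours((l==k).astype(np.uint8),0,1)[0],key=len); e=cv2.fitEllipse(cnt); print(np.array(e[0])/4-.4,np.array(e[1])/4,e[2])
S=(ce[k]+.5)/4-.5
T=np.array((142.4,298.5)); print("tri",tri(S,T))
def X(p): return at(p,[[-.056,0,p[3]],[.055,0,.282]])
def res(p):
    a=proj("side",X(p))-[S,(266.8,94.2)]; b=proj("top",X(p))-[T,(55.8,285.0)]; a[1]*=.5;b[1]*=.5
    lat=(at([0,0,-p[2]],[[.482-p[0],.3874-p[1],0]])[0,1])/.003
    return np.r_[a.ravel(),b.ravel(),lat]
r=least_squares(res,[.486,.405,1.317,.168]); p=r.x; print(p,r.fun.round(2),"lens",X(p)[0],"view",at(p,[[-.206,0,p[3]]]))
# bar fit now from images: resin pixels
I={c:read_camera(c) for c in P}
v=np.array([.4352,.2051]); 
for c in P:
    u=proj(c,[.4355,.205,.167])[0]; hsv=cv2.cvtColor(I[c],cv2.COLOR_RGB2HSV); m=((hsv[...,0]<12)&(hsv[...,1]>90)).astype(np.uint8)
    n,l,st,ce=cv2.connectedComponentsWithStats(m); kk=[k for k in range(1,n) if st[k,4]>20 and np.hypot(*(ce[k]-u))<60]; print(c,u,[(st[k],ce[k].round(1)) for k in kk])
    print(c,"expected box corners",proj(c,at([.4354,.2048,1.3166],box(.09,.036,.149,.185))).round(1).tolist())
E
python3 e.py
```

```text
69.15701 [ 45.  42.  44.  41.  42.  55.  67.  69.  68.  70.  68.  67.  65. 165.
  64.  42.  44.] [56. 45. 42. 41. 63. 71. 69. 70. 70. 70. 70. 69. 52. 41. 45. 43. 46.]
[258.   146.5   16.25  13.5  699.5 ] [265.6356 152.5555]
[265.6064 152.5417] [13.2843 16.3172] 101.13467407226562
tri (array([0.4723, 0.3538, 0.1659]), array([ 0.3132,  0.0139, -0.0375,  0.2038]))
[0.4864 0.4065 1.3156 0.1678] [ 0.34 -0.24  0.22  0.15  0.38  0.25 -0.57 -0.1  -0.19] lens [0.4723 0.3523 0.1678] view [[0.4344 0.2072 0.1678]]
side [261.0456 188.5359] [(array([253, 173,  15,  32, 327], dtype=int32), array([259.7, 190.3]))]
side expected box corners [[266.7, 205.6], [265.8, 195.2], [252.8, 205.3], [251.6, 194.8], [269.9, 182.7], [269.1, 172.3], [256.5, 182.4], [255.5, 172.0]]
top [221.84   318.0705] [(array([229, 310,  20,  25, 351], dtype=int32), array([238.4, 321.3]))]
top expected box corners [[249.0, 314.0], [246.6, 315.3], [244.2, 332.6], [241.7, 334.7], [203.1, 302.3], [199.0, 303.2], [198.2, 320.8], [193.9, 322.5]]
```

step_arm:
  plan:
    - [[0.019,-0.011,-0.003],0]
    - [[0.019,-0.011,-0.003],0]
    - [[0.019,-0.011,-0.003],0]
    - [[0.019,-0.011,-0.003],0]
    - [[0.019,-0.011,-0.003],0]
    - [[0.019,-0.011,-0.003],0]
    - [[0.019,-0.011,-0.003],0]
    - [[0.019,-0.011,-0.003],0]
    - [[0.019,-0.011,-0.003],0]
    - [[0.019,-0.011,-0.003],0]

```text
time_s: 21.85
position: [0.4346, 0.2083, 0.161]
orientation: [3.142, -0.0, 1.318]
wrist_force: [-0.4, 0.0, -2.1]
gripper_width: 0.0348
grasp_force: 60.5
```

Run:
```python
from h import *
I={c:read_camera(c) for c in P}; s=telemetry.state(); print(s["position"],s["orientation"],s["joint_vel"],s["gripper_width"],s["grasp_force"])
for q in("pen_stand","gauge_pin"):
    for c in P: print(q,c,[(round(d["p"],2),d["extent"]) for d in masks_of(c,q)])
x=s["position"]; w=s["orientation"][2]; h=at([x[0],x[1],w],[[.028,0,x[2]+.0062+.018+.028],[.028,0,x[2]+.0242]])
for c in P:
    u=proj(c,h); print(c,"head top/shoulder px",u); a=u[0].astype(int); print(I[c][a[1]-1:a[1]+2,a[0]-6:a[0]+7].mean(2).round())
    hsv=cv2.cvtColor(I[c],cv2.COLOR_RGB2HSV); m=((hsv[...,0]<12)&(hsv[...,1]>90)).astype(np.uint8); n,l,st,ce=cv2.connectedComponentsWithStats(m); b=at([x[0]-.0005*np.cos(w),x[1]-.0005*np.sin(w),w],box(.09,.036,x[2]+.0062-.018,x[2]+.0062+.018)); e=proj(c,b)
    print(c,[st[k] for k in range(1,n) if st[k,4]>20 and np.hypot(*(ce[k]-e.mean(0)))<60],e.min(0),e.max(0))
```

```text
[0.4346 0.2083 0.161 ] [ 3.1416 -0.      1.3175] [ 0.0003 -0.0018 -0.0011  0.0026 -0.0017 -0.0011] 0.034687041334288446 60.5380117893219
pen_stand side [(0.97, [252.0, 172.6, 270.3, 204.1])]
pen_stand top [(0.83, [224.9, 312.6, 246.5, 334.3])]
gauge_pin side [(0.58, [259.9, 167.7, 262.1, 174.2]), (0.57, [254.3, 172.0, 268.3, 206.6])]
gauge_pin top []
side head top/shoulder px [[260.3432 167.0662]
 [261.0869 175.4562]]
[[35. 34. 34. 36. 32. 37. 37. 37. 34. 34. 35. 35. 35.]
 [36. 36. 34. 38. 35. 36. 33. 37. 35. 38. 36. 35. 37.]
 [34. 35. 37. 35. 38. 37. 34. 37. 33. 36. 37. 35. 37.]]
side [array([252, 172,  15,  32, 335], dtype=int32)] [251.1019 171.2544] [269.2935 204.8413]
top head top/shoulder px [[200.1794 316.7738]
 [203.4712 315.6078]]
[[21. 20. 23. 21. 19. 18. 17. 14.  9. 30. 24. 13.  7.]
 [20. 21. 22. 21. 20. 20. 17. 14. 11. 31. 34. 21. 12.]
 [19. 20. 14. 19. 21. 19. 18. 15. 14. 19. 31. 32. 20.]]
top [array([227, 310,  21,  25, 359], dtype=int32)] [192.1794 302.8039] [247.3473 335.2337]
```

```bash
python3 -c "
from workcell import arm
print(arm.close_job())"
```

```text
the job is handed in; nothing more can be done
None
```

Job handed in at about 22 s. The pin is fully home in the pen stand, and the gripper holds it still and level, pin up and socket end to the lens; its middle is 15 cm in front of the lens on the axis, to my estimate of a few mm (the weakest figure, lens height, came from the images).

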